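# Set the paper tray's guides to A5

## Robot

A 6-joint arm with a two-finger parallel gripper is mounted at the origin on the work surface. World frame = base frame: x ahead of the robot, y to its left, z up, the work surface at z = 0. Lengths are in m, angles in degrees, forces in N, time in s.
With the tool pointing down it reaches from about 0.25 to 0.725 m from the base axis. Payload 9.7 kg.
Tool frame: the origin (TCP) lies between the finger pads; the fingertips stand 22 mm ahead of it and the grasp point (between the pads) lies 3 mm ahead of it; z points along the fingers, y is the line along which they close (so a half turn about z gives the same grasp; the last joint's range is limited). The gripper opens to 85 mm and grips with 20 to 120 N. Pads are 22 mm wide; open, the fingers measure 114 mm over their backs; the gripper's body (76 mm by 85 mm) begins 54 mm behind the grasp point. The pads swing forward as they close: fully open they stand 13 mm farther back than shut.
Start: joints at [-69.786, 4.979, 10.078, 95.1, 0, 90], TCP at [0.19, -0.516, 0.253] pointing down, gripper open.
Joint ranges: [-179.16, 179.16], [-48.56, 103.87], [-65.8, 70.77], [-126.05, 130.52], [-82.76, 87.17], [-180, 180]. Speed limits (degrees/s): [127.2, 127.2, 147.25, 180, 180, 180].

## Interface

Orientations are given as [roll, pitch, yaw] about the fixed x, y, z axes, in that order (R = Rz(yaw) Ry(pitch) Rx(roll)).
In Python, from workcell import bot, viewer, finder gives the robot as it stands.
- The arm moves only by the tool move_arm, never from a script. Its arguments are lists of equal length, an entry for each row: "offset": the shift along the tool's x, y, z in cm, a list of three; "twist": the turn, a rotation vector about the tool's x, y, z in rad, a list of three; "grip": the opening, from 0 (shut) to 1 (fully open). In form: {"offset": [[x, y, z], ...], "twist": [[ax, ay, az], ...], "grip": [grip, ...]}. A call has 1 to 5 rows; each row shifts and turns the commanded pose from where the row before left it, along the tool's axes as they then stand; what a row does not reach is not made up. A row lasts 1/10 s, in which the tool goes at most 50 mm and 8.59 degrees, less where a joint would pass 70% of its speed; a pose out of reach is approached as far as the arm can. A call is refused whole if a number of a shift passes 5 or a number of a turn 0.15, either way. A call with a gripper value outside its range is refused whole. The fingers move at their own pace and stop on an object; "force" is the grip in N (left out, the last holds). Time passes only in rows, so rows that do not move let the fingers close. It gives the time, the measured TCP pose, the force, the opening and the grip force at its end, in the units of the state.
- bot.get_obs(): the state, without advancing time (a new reading comes with each control period).
- viewer.camera(name): name is "scene" or "top" or "wrist"; returns a dict with "color" (420x560x3 uint8, red, green, blue), "depth" (420x560 float32, m along the optical axis (not along the pixel's ray), 0 where there is no reading), "vfov" (degrees; the focal length in pixels is half the picture's height over the tangent of half this angle, whatever the lens; pixels are square), "cx", "cy" (the principal point, pixels), "position" and "attitude" of the camera in the world; the wrist camera has in their place "tool_from_camera" (4x4, takes a point from camera to tool coordinates, whose origin is the TCP and whose axes are the flange's). Camera axes: x right, y down, z forward; pixel columns grow to the right and rows downward; lengths in m; the calibration is good to about 2 mm. A picture is of the moment at which its call begins: read the wrist's pose just before it.
- bot.job_done(): hands the job in; it is judged then, once.
Trained networks look in a picture, given as the dict that the camera call returned (one of the last four; its "shot" number tells which), for a name from the list of things; names that differ only in an ending like _2 or _b are one class to them, and where a whole thing is asked for, a point or a joint stands for the part that bears it (a point fixed in the world has none). Each returns a list of dicts, best first, with "p" (0 to 1); they miss things now and then, are a little off and sometimes report something else, mostly with a low value. They report only what shows in the picture. A call takes as long as a camera call.
- finder.boxes_of(picture, thing): "position" ([column, row] in pixels, amid what is visible of it).
- finder.pinpoint(picture, thing): "position" ([column, row] in pixels: a listed point, or the origin of a listed thing).
The state is a dict: "time": time; "q": joint angles; "qd": joint speeds; "joint_efforts": joint torques, N m; "ee_pos": TCP position; "tcp_rot": TCP orientation; "wrist_force": force on the tool from outside, world axes, zero at the start; "torque": the same for the moment, N m; "opening": finger opening in m; "grasp_force": force on a finger pad.
Only numpy, scipy, OpenCV 4.12 (cv2) and the standard library are available. Lean on these libraries where they do the work, as an engineer would, in place of code of your own. Each camera call takes 0.05 s, during which the arm holds its last target. There are 200 camera calls.

## Task

A stack of A5 paper has been put into the printer's paper tray, but the tray's two sliding guides (one along the stack's long side, one at its end) still stand wide. With the fingertips push each guide in along its rail, over any notch on the way, until it clicks into the notch right at the paper's edge, so that the stack lies square in its corner of the tray and both guides stay latched. Only push: do not pinch the guides, lift or jam the paper, or disturb the other things on the desk.

Things in the scene. Friction and masses are not known exactly. Their poses are not given: they have to be found in the camera images.
- tray: Black open paper tray, fixed on the desk, yaw within 0.3 rad of 0. 256 mm (its x) by 356 mm (its y), plus a 12 mm thick, 44 mm high cover on its +y end. Origin: centre of its underside, on the desk. Floor 6 mm thick; walls 3 mm thick, tops 38 mm above the desk. Inside: x -125 to 125, y -175 to 175 mm. The paper's corner is at +x, -y.
- stack: Loose stack of white A5 paper, a solid block 148 mm (x) by 210 mm (y), 20 mm high, about 0.5 kg, on the tray's floor up to 14 mm off the tray's +x and -y walls and slightly askew. Origin: centre of its underside; square in its corner it lies at x 51, y -70 mm in the tray's frame.
- side_guide (a joint): Slide (m) of the light grey guide on the stack's long side (at tray y = -70 mm); grows along the tray's +x, towards the paper. Latching notches at 0.000, 0.028 and 0.062; the last is the A5 notch at the paper's edge (the squared stack has 3 mm of play there). Range -0.006 to 0.072, starts at 0.000 to 0.038.
- side_face: The side guide's upright plate that meets the paper: 76 mm wide, 42 mm high (60 mm over the middle 40 mm), 4 mm thick, on a saddle that runs on a rail in the tray's floor. Origin: middle of the face on the paper's side, on the tray's floor; +x points along the push. Sliding takes 1 N, up to 5 N more while it shoves the stack.
- side_tab: The side guide's finger tab, on the plate's outer side: 40 mm wide, 24 mm high, 6 mm thick, ribbed. Origin: centre of its flat outer face, the face to push, 54 mm above the desk, 10 mm outside the plate's paper side; +x points along the push. Its top is 66 mm above the desk, 28 mm above the tray's walls.
- end_guide (a joint): Slide (m) of the like guide at the stack's +y end (at tray x = 51 mm); grows along the tray's -y, towards the paper. Latching notches at 0.000, 0.040 and 0.087; the last is the A5 notch at the paper's edge (the squared stack has 3 mm of play there). Range -0.006 to 0.097, starts at 0.000 to 0.062.
- end_face: The end guide's plate that meets the paper, as side_face; +x points along the push. Both guides: a notch lies between two ridges. From 10 to 5 mm before it a sprung latch climbs the first (push up by about 8 N), then drops in and draws the guide on (the push falls away); if it is shoving the stack, help it the last 4 mm. Leaving a notch takes about 8 N.
- end_tab: The end guide's finger tab, the same as side_tab. Origin: centre of its flat outer face, the face to push, 54 mm above the desk; +x points along the push. Its top is 66 mm above the desk.
- mug: Bystander: a white ceramic mug, 82 mm across, 95 mm high, with a handle, on the desk beyond the tray's +y end. Origin: centre of its underside.
- pen_bin: Bystander: a clear ribbed square bin of pens, 95 mm square, 100 mm high (pens to about 145 mm), on the desk beyond the tray's -y end. Origin: centre of its underside.
- stapler: Bystander: a black stapler, 135 mm (its x) by 36 mm, 55 mm high, on the desk beyond the tray's +x side. Origin: centre of its underside.

How it is judged:
By the outcome, as a careful person would: the job done as asked, in the order asked, and still so for the second after the job is handed in, with the robot touching nothing.
It also fails if it takes over 70 s, if anything falls off the work surface, if the arm or the gripper's body presses on something with over 40 N, if the wrist force passes 120 N, or if a joint passes its speed limit or range.

## Working session

There is one attempt and no reset: what is moved stays moved. The work goes in short steps, Python scripts to look and compute and a tool call to move; the robot and the scene stay as the last step left them, time stands still between calls to the robot, and variables do not carry over. Pictures are saved under pics/ and viewed, at most 10 in all, crops included, and the job is handed in when it is done.

Besides the shell and the picture viewer there is one more tool, called after "Emit:" as name(argument=value, ...) on one line, values as JSON. move_arm: Moves the arm, as the interface text tells. Its arguments: {"type":"object","properties":{"offset":{"type":"array","items":{"type":"array","items":{"type":"number"}}},"twist":{"type":"array","items":{"type":"array","items":{"type":"number"}}},"grip":{"type":"array","items":{"type":"number"}},"force":{"type":"number"}},"required":["offset","twist","grip"]}

```bash
mkdir -p pics; cat > h.py <<'E'
import numpy as np, cv2
from scipy.spatial.transform import Rotation as R
from workcell import bot, viewer, finder
def RT(o): return R.from_euler('xyz',o,degrees=True).as_matrix()
def cam(name):
    o=bot.get_obs(); p=viewer.camera(name)
    if name=='wrist':
        T=np.eye(4);T[:3,:3]=RT(o['tcp_rot']);T[:3,3]=o['ee_pos'];T=T@np.array(p['tool_from_camera'])
    else:
        T=np.eye(4);a=np.array(p['attitude']);T[:3,:3]=a if a.shape==(3,3) else RT(a);T[:3,3]=p['position']
    p['T']=T;p['f']=210/np.tan(np.radians(p['vfov'])/2);return p
def ray(p,uv):
    d=p['T'][:3,:3]@np.array([(uv[0]-p['cx'])/p['f'],(uv[1]-p['cy'])/p['f'],1]);return p['T'][:3,3],d
def atz(p,uv,z):
    c,d=ray(p,uv);return c+d*(z-c[2])/d[2]
def atd(p,uv):
    c,d=ray(p,uv);u,v=int(round(uv[0])),int(round(uv[1]))
    return c+d*p['depth'][v,u]
def save(p,n): cv2.imwrite('pics/'+n+'.png',p['color'][:,:,::-1])
E
python3 - <<'E'
from h import *
np.set_printoptions(precision=4,suppress=True)
print(bot.get_obs())
for n in('top','scene'):
    p=cam(n);save(p,n);print(n,p['vfov'],p['position'],p['attitude'])
    for t,z in(('tray',0),('stack',.006),('side_face',.006),('side_tab',.054),('end_face',.006),('end_tab',.054),('mug',0),('pen_bin',0),('stapler',0)):
        for r in finder.pinpoint(p,t)[:2]: print(t,round(r['p'],2),np.array(r['position']),atz(p,r['position'],z),atd(p,r['position']))
E
```

```text
{'time': 0.0, 'q': array([-69.7874,   5.011 ,  10.0351,  95.102 ,   0.001 ,  90.0021]), 'qd': array([-0.0836,  0.1101, -0.1019,  0.122 ,  0.1464,  0.0434]), 'joint_efforts': array([ -0.0004, -52.0384,  46.4807,   0.0162,  -0.0001,  -0.    ]), 'ee_pos': array([ 0.19  , -0.5159,  0.2526]), 'tcp_rot': array([-179.9221,   -0.001 ,   20.2105]), 'wrist_force': array([ 1.2634, -0.2363,  0.4249]), 'torque': array([-0.0001,  0.0365,  0.0281]), 'grasp_force': 0.0, 'opening': 0.08549051491258092}
top 47.52000400739926 [0.4592 0.0087 1.0547] [-171.5867   -0.522   -89.28  ]
stack 0.73 [306.8 224.4] [ 0.6101 -0.0579  0.006 ] [ 0.6071 -0.0565  0.0268]
side_face 0.4 [323.  281.9] [ 0.4837 -0.0938  0.006 ] [ 0.4836 -0.0934  0.0104]
side_tab 0.53 [326.3 285. ] [ 0.4763 -0.096   0.054 ] [ 0.476  -0.0944  0.069 ]
end_face 0.72 [161.9 320.5] [0.3969 0.2532 0.006 ] [0.3969 0.2531 0.0063]
end_face 0.62 [250.9 232.5] [0.5903 0.0659 0.006 ] [0.5904 0.066  0.0045]
end_tab 0.58 [241.9 231.4] [0.5863 0.0823 0.054 ] [0.591  0.085  0.0177]
mug 0.96 [162.1 322. ] [0.3933 0.254  0.    ] [0.3939 0.2518 0.0092]
pen_b
[... 278 characters left out ...]
.4528   -0.9983  147.4052]
tray 0.58 [309.8 222.4] [ 0.5453 -0.0081  0.    ] [0.5703 0.0242 0.027 ]
stack 0.89 [270.3 216.7] [ 0.6104 -0.0626  0.006 ] [ 0.6286 -0.0333  0.0283]
side_face 0.93 [309.3 191.9] [ 0.4763 -0.1065  0.006 ] [ 0.4815 -0.0996  0.0109]
side_tab 0.57 [308.8 173.9] [ 0.48   -0.1074  0.054 ] [ 0.4859 -0.0997  0.059 ]
end_face 0.7 [313.2 245.7] [0.5934 0.0693 0.006 ] [0.6033 0.0818 0.0177]
mug 0.59 [462.3 262.5] [0.3779 0.2529 0.    ] [0.4234 0.2795 0.0368]
mug 0.51 [312.6 245.7] [0.5893 0.0623 0.    ] [0.6043 0.0812 0.0177]
pen_bin 0.72 [202.  177.9] [ 0.6575 -0.308   0.    ] [ 0.6848 -0.2421  0.0377]
stapler 0.89 [257.5 278.3] [0.7315 0.0904 0.    ] [0.7376 0.1011 0.0105]
```

View pics/top.png

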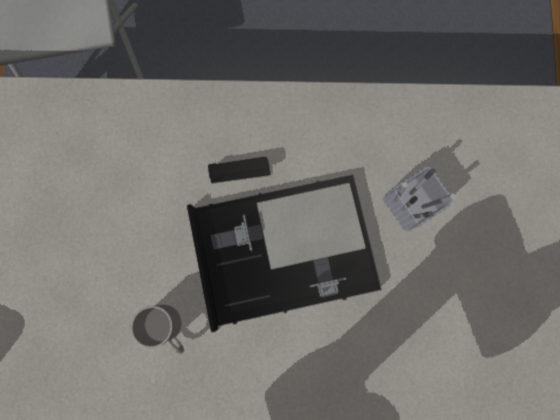

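View pics/scene.png

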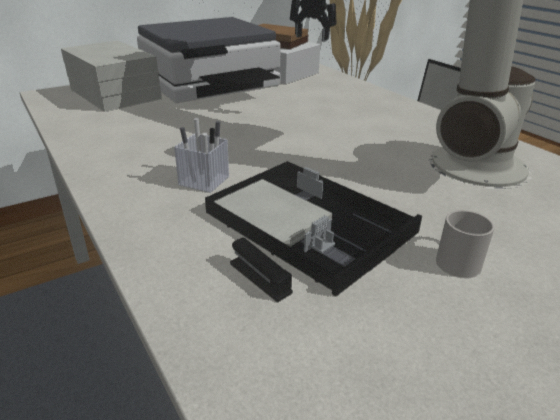

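Top view: the tray is yawed about +10°, with its cover at pixels (190,207)–(214,330). The side tab is near (328,288), the end tab near (242,233), the mug near (155,326), and the stack lies at the far right. The scene view agrees with this. Next I fit the tray and the stack.

```bash
python3 - <<'E'
from h import *
np.set_printoptions(precision=4,suppress=True)
p=cam('top');g=p['color'].max(2);g0=p['color'].astype(int)
v,u=np.mgrid[:420,:560]
D=np.stack([(u-p['cx'])/p['f'],(v-p['cy'])/p['f'],np.ones(u.shape)],-1)@p['T'][:3,:3].T
P=p['T'][:3,3]+D*p['depth'][...,None]
roi=(u>180)&(u<390)&(v>170)&(v<340)
m=((g<45)&roi).astype(np.uint8)
n,l,s,c=cv2.connectedComponentsWithStats(m);i=1+s[1:,4].argmax()
px=np.argwhere(l==i)[:,::-1]
W=np.array([atz(p,q,.038) for q in px])[:,:2]
r=cv2.minAreaRect((W*1000).astype(np.float32));print('tray rect',r)
b=cv2.boxPoints(r);print(b)
hs=(P[...,2]>.018)&(P[...,2]<.034)&(g>70)&roi
n,l,s,c=cv2.connectedComponentsWithStats(hs.astype(np.uint8));i=1+s[1:,4].argmax()
r2=cv2.minAreaRect((P[l==i][:,:2]*1000).astype(np.float32));print('stack',r2)
# high tabs
h=(P[...,2]>.05)&roi&(v>200)
n,l,s,c=cv2.connectedComponentsWithStats(h.astype(np.uint8))
for i in range(1,n):
    if s[i,4]>15: print(s[i],P[l==i].mean(0),cv2.minAreaRect((P[l==i][:,:2]*1000).astype(np.float32)))
E
```

```text
tray rect ((552.9090576171875, -3.6224365234375), (271.92108154296875, 365.0871887207031), 13.256309509277344)
[[ 378.7127  142.8803]
 [ 462.43   -212.4788]
 [ 727.1055 -150.1252]
 [ 643.3882  205.2339]]
stack ((605.5377807617188, -64.887939453125), (148.0959930419922, 209.66998291015625), 13.350985527038574)
[242 216  10  32 119] [0.5844 0.074  0.0642] ((585.8687744140625, 75.1545639038086), (68.16146087646484, 10.823546409606934), 12.729202270507812)
[311 278  35  10 124] [ 0.4795 -0.0995  0.0723] ((470.6387634277344, -64.52722930908203), (10.675318717956543, 147.92489624023438), 12.99707317352295)
```

Emit:
move_arm(offset=[[0,0,0],[3.4,-3.4,0],[3.4,-3.4,0],[3.4,-3.4,0],[3.4,-3.4,0]], twist=[[0,0,0.124],[0,0,0],[0,0,0],[0,0,0],[0,0,0]], grip=[0,0,0,0,0], force=40)

```text
time: 1.55
ee_pos: [0.2921, -0.3513, 0.2533]
tcp_rot: [180.0, -0.0, 13.1]
wrist_force: [0.5, 0.0, 0.4]
opening: 0.0121
grasp_force: 0.0
```

Emit:
move_arm(offset=[[3.4,-3.4,0],[3.4,-3.4,0],[3.4,-3.4,0],[3.4,-3.4,0],[3,-3.4,0]], twist=[[0,0,0],[0,0,0],[0,0,0],[0,0,0],[0,0,0]], grip=[0,0,0,0,0])

```text
time: 2.05
ee_pos: [0.4156, -0.1477, 0.2535]
tcp_rot: [180.0, -0.0, 13.1]
wrist_force: [0.9, -1.3, -0.6]
opening: 0.0002
grasp_force: 0.0
```

```bash
cat > look.py <<'E'
from h import *
import sys
np.set_printoptions(precision=4,suppress=True)
o=bot.get_obs();print(o['time'],o['ee_pos'],o['tcp_rot'],o['wrist_force'])
n=sys.argv[1]
for c in ('wrist','top'):
    p=cam(c);save(p,n+c)
    for t,z in(('side_face',.006),('side_tab',.054),('end_face',.006),('end_tab',.054)):
        for r in finder.pinpoint(p,t)[:2]: print(c,t,round(r['p'],2),np.array(r['position']),atz(p,r['position'],z),atd(p,r['position']))
E
python3 look.py a
```

```text
2.05 [ 0.4156 -0.1477  0.2535] [179.9777  -0.0383  13.1207] [ 0.9142 -1.2815 -0.5606]
wrist side_face 0.7 [251.5 118.9] [ 0.4847 -0.1031  0.006 ] [ 0.484  -0.1082  0.0664]
wrist side_tab 0.6 [247.1 124.5] [ 0.4779 -0.104   0.054 ] [ 0.478  -0.1053  0.0677]
wrist end_tab 0.48 [251.  117.1] [ 0.4857 -0.1063  0.054 ] [ 0.4854 -0.1074  0.0665]
top side_face 0.51 [325.6 279.6] [ 0.4888 -0.0995  0.006 ] [ 0.4887 -0.0991  0.0097]
top side_tab 0.57 [328.5 281.8] [ 0.483  -0.1006  0.054 ] [ 0.4827 -0.0992  0.0669]
top end_face 0.61 [250.6 232.9] [0.5894 0.0665 0.006 ] [0.5891 0.0664 0.0079]
top end_face 0.56 [323.9 280.8] [ 0.4862 -0.0958  0.006 ] [ 0.486  -0.0951  0.0127]
top end_tab 0.39 [243.5 233.7] [0.5815 0.0788 0.054 ] [0.58   0.078  0.0661]
```

View pics/awrist.png

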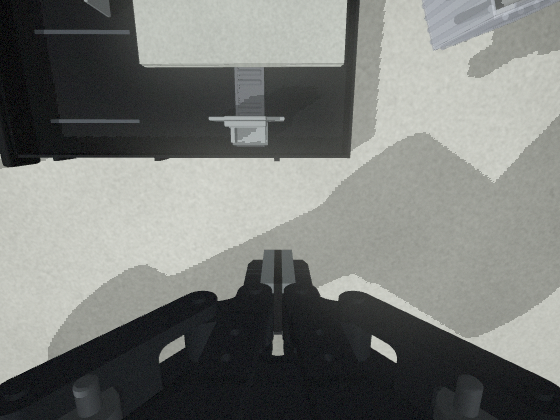

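Wrist view: the side guide's plate is at row 118 and its tab's outer edge at row 146, column 249. The tray's -x wall edge runs at row 157, with the -y corner at (350,157), and the stack's edge is at row 66. The tool is aligned with the tray.

```bash
python3 - <<'E'
from h import *
np.set_printoptions(precision=1,suppress=True)
p=cam('wrist')
for n,uv,z in (('corner',(350,157),.038),('wallL',(45,163),.038),('tab out L',(232,146),.066),('tab out R',(267,146),.066),('plate L',(209,119),.048),('plate R',(284,119),.048),('stackL',(141,66),.026),('stackR',(344,66),.026)):
    print(n,atz(p,uv,z)*1e3)
o=bot.get_obs();Rt=RT(o['tcp_rot'])
w=np.mean([atz(p,(232,146),.066),atz(p,(267,146),.066)],0)
print('tab centre in tool mm',Rt.T@(w-o['ee_pos'])*1e3)
E
```

```text
corner [ 468.6 -219.2   38. ]
wallL [388.8  97.7  38. ]
tab out L [453.8 -97.9  66. ]
tab out R [ 461.5 -131.    66. ]
plate L [473.2 -68.2  48. ]
plate R [ 490.2 -141.5   48. ]
stackL [508.6  13.4  26. ]
stackR [ 555.6 -189.9   26. ]
tab centre in tool mm [ 50.2 -25.4 187.3]
```

Emit:
move_arm(offset=[[2.5,-2.6,0],[0,0,4.6],[0,0,4.6],[0,0,4.6],[0,0,4.6]], twist=[[0,0,0],[0,0,0],[0,0,0],[0,0,0],[0,0,0]], grip=[0,0,0,0,0])

```text
time: 3.1
ee_pos: [0.4329, -0.119, 0.0676]
tcp_rot: [180.0, -0.0, 13.1]
wrist_force: [0.1, -0.9, 0.0]
opening: 0.0002
grasp_force: 0.0
```

Emit:
move_arm(offset=[[0,0,0],[0,0,0],[0.7,0,0],[0.7,0,0],[0,0,0]], twist=[[0,0,0],[0,0,0],[0,0,0],[0,0,0],[0,0,0]], grip=[0,0,0,0,0])

```text
time: 3.6
ee_pos: [0.4488, -0.1156, 0.0711]
tcp_rot: [179.9, -0.2, 13.1]
wrist_force: [0.0, -0.3, -0.2]
opening: 0.0
grasp_force: 0.0
```

```bash
python3 look.py b
```

```text
3.6 [ 0.4488 -0.1156  0.0711] [179.9198  -0.1646  13.1311] [ 0.0365 -0.3097 -0.1641]
wrist side_face 0.96 [268.2 176.5] [ 0.4857 -0.103   0.006 ] [ 0.4861 -0.103   0.0083]
wrist side_tab 0.6 [261.6 214. ] [ 0.4751 -0.1036  0.054 ] [ 0.479  -0.1034  0.0683]
top side_face 0.51 [323.7 281.5] [ 0.4846 -0.0953  0.006 ] [ 0.4846 -0.0951  0.0081]
top side_tab 0.59 [324.6 283.6] [ 0.4791 -0.0925  0.054 ] [ 0.4789 -0.0912  0.0665]
top end_face 0.63 [252.8 232.9] [0.5894 0.0617 0.006 ] [0.5888 0.0614 0.0112]
top end_tab 0.4 [241.2 233.4] [0.5821 0.0837 0.054 ] [0.5867 0.0865 0.0164]
```

View pics/bwrist.png

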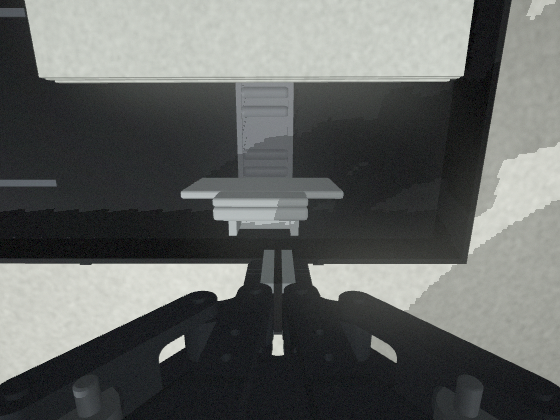

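Wrist view: the fingers are at column 278 and the tab's centre at column 261, so the tool sits about 6 mm too far to +y. There is about 18 mm of gap to the tab. I'll correct this and push.

Emit:
move_arm(offset=[[0,-0.6,0],[0.6,0,0.1],[0.6,0,0],[0.4,0,0],[0.4,0,0]], twist=[[0,0,0],[0,0,0],[0,0,0],[0,0,0],[0,0,0]], grip=[0,0,0,0,0])

```text
time: 4.6
ee_pos: [0.4653, -0.1049, 0.0682]
tcp_rot: [-180.0, 0.0, 13.1]
wrist_force: [-10.8, -2.4, 6.8]
opening: 0.0001
grasp_force: 5.7
```

Emit:
move_arm(offset=[[0.4,0,0],[0.4,0,0],[0.4,0,0],[0.4,0,0],[0.4,0,0]], twist=[[0,0,0],[0,0,0],[0,0,0],[0,0,0],[0,0,0]], grip=[0,0,0,0,0])

```text
time: 5.1
ee_pos: [0.4837, -0.1007, 0.0682]
tcp_rot: [180.0, 0.2, 13.1]
wrist_force: [-13.4, -3.2, 9.9]
opening: -0.0001
grasp_force: 6.7
```

Emit:
move_arm(offset=[[0.4,0,0],[0.4,0,0],[0.4,0,0],[0.4,0,0],[0.4,0,0]], twist=[[0,0,0],[0,0,0],[0,0,0],[0,0,0],[0,0,0]], grip=[0,0,0,0,0])

```text
time: 5.6
ee_pos: [0.5045, -0.0959, 0.0683]
tcp_rot: [180.0, -0.0, 13.1]
wrist_force: [-1.6, -1.2, 2.3]
opening: -0.0002
grasp_force: 0.6
```

```bash
python3 look.py c
```

```text
5.6 [ 0.5045 -0.0959  0.0683] [179.9991  -0.0256  13.1112] [-1.6499 -1.2486  2.2959]
wrist side_face 0.9 [277.1 207.3] [ 0.5245 -0.0927  0.006 ] [ 0.5251 -0.0926  0.0083]
wrist side_face 0.32 [264.6  51.7] [ 0.6068 -0.0666  0.006 ] [ 0.6024 -0.0685  0.0277]
wrist side_tab 0.9 [279.  251.9] [ 0.5154 -0.0958  0.054 ] [ 0.5209 -0.0944  0.0681]
wrist end_face 0.84 [ 2.4 31.7] [0.5847 0.0705 0.006 ] [0.5845 0.0689 0.0079]
top side_face 0.36 [243.2 235.5] [0.5833 0.0828 0.006 ] [0.5822 0.0821 0.0156]
top end_face 0.52 [247.9 234. ] [0.5868 0.0724 0.006 ] [0.5793 0.0687 0.0682]
top end_tab 0.63 [242.2 235.2] [0.5783 0.0815 0.054 ] [0.5828 0.0842 0.0163]
```

View pics/cwrist.png

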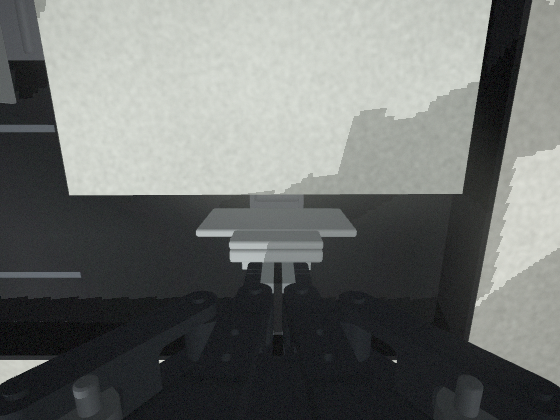

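The side guide is past the 0.028 notch at about 0.041, and the stack's edge is just ahead of the plate. I'll go slowly now.

Emit:
move_arm(offset=[[0.3,0,0],[0.3,0,0],[0.3,0,0],[0.2,0,0],[0.2,0,0]], twist=[[0,0,0],[0,0,0],[0,0,0],[0,0,0],[0,0,0]], grip=[0,0,0,0,0])

```text
time: 6.6
ee_pos: [0.5159, -0.0932, 0.0683]
tcp_rot: [180.0, 0.1, 13.1]
wrist_force: [-11.2, -3.2, 7.7]
opening: -0.0
grasp_force: 6.0
```

Emit:
move_arm(offset=[[0.2,0,0],[0.1,0,0],[0.1,0,0]], twist=[[0,0,0],[0,0,0],[0,0,0]], grip=[0,0,0])

```text
time: 6.9
ee_pos: [0.5196, -0.0923, 0.0683]
tcp_rot: [180.0, 0.1, 13.1]
wrist_force: [-6.2, -0.9, 4.0]
opening: -0.0
grasp_force: 2.6
```

Emit:
move_arm(offset=[[0.1,0,0],[0.1,0,0]], twist=[[0,0,0],[0,0,0]], grip=[0,0])

```text
time: 7.1
ee_pos: [0.5224, -0.0917, 0.0683]
tcp_rot: [180.0, 0.0, 13.1]
wrist_force: [-3.0, -2.2, 2.8]
opening: 0.0003
grasp_force: 1.7
```

```bash
python3 look.py d
```

```text
7.1 [ 0.5224 -0.0917  0.0683] [179.9989   0.0224  13.1044] [-2.9537 -2.1776  2.7806]
wrist side_face 0.92 [277.5 209.2] [ 0.5412 -0.089   0.006 ] [ 0.5466 -0.0878  0.0276]
wrist side_tab 0.82 [279.8 252.1] [ 0.5333 -0.092   0.054 ] [ 0.5388 -0.0906  0.068 ]
wrist end_face 0.81 [12.9 66.4] [0.5865 0.069  0.006 ] [0.5865 0.0671 0.0084]
top side_face 0.51 [406.4 201.3] [ 0.6655 -0.2811  0.006 ] [ 0.6664 -0.2823  0.0015]
top end_face 0.66 [250.1 236.4] [0.5815 0.0675 0.006 ] [0.5815 0.0674 0.0064]
top end_tab 0.5 [240.1 233.3] [0.5822 0.086  0.054 ] [0.5865 0.0887 0.0198]
```

View pics/dwrist.png

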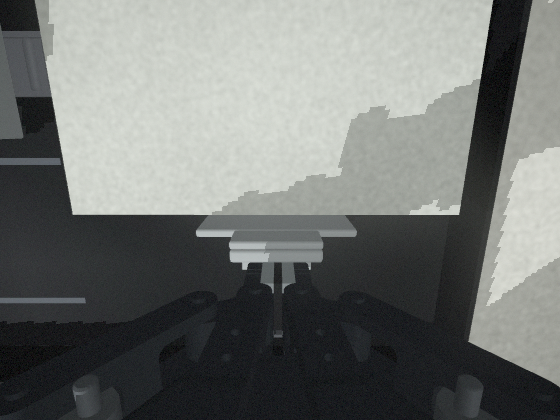

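The plate is on the stack's edge and the force is falling, so the latch is dropping in. I'll help it through the last millimetres.

Emit:
move_arm(offset=[[0.1,0,0],[0,0,0]], twist=[[0,0,0],[0,0,0]], grip=[0,0])

```text
time: 7.8
ee_pos: [0.5233, -0.0915, 0.0683]
tcp_rot: [-180.0, 0.0, 13.1]
wrist_force: [-2.7, -1.2, 1.7]
opening: 0.0003
grasp_force: 1.7
```

Emit:
move_arm(offset=[[0.1,0,0],[0,0,0]], twist=[[0,0,0],[0,0,0]], grip=[0,0])

```text
time: 8.0
ee_pos: [0.5243, -0.0912, 0.0683]
tcp_rot: [180.0, 0.0, 13.1]
wrist_force: [-3.1, -1.7, 1.9]
opening: 0.0001
grasp_force: 1.9
```

Emit:
move_arm(offset=[[0.1,0,0],[0,0,0]], twist=[[0,0,0],[0,0,0]], grip=[0,0])

```text
time: 8.2
ee_pos: [0.5251, -0.0911, 0.0683]
tcp_rot: [180.0, 0.0, 13.1]
wrist_force: [-5.3, -1.7, 3.1]
opening: -0.0
grasp_force: 2.7
```

The force has fallen to a minimum and is rising again, so the guide is in the notch. I'll back off, lift, and move behind the end guide while turning the tool 90°.

Emit:
move_arm(offset=[[-2,0,0],[0,0,-4.5],[0,0,-4.5],[0,0,-4.5],[0,0,0]], twist=[[0,0,0],[0,0,0],[0,0,0],[0,0,0],[0,0,0]], grip=[0,0,0,0,0])

```text
time: 8.7
ee_pos: [0.5083, -0.0957, 0.2099]
tcp_rot: [179.8, -0.5, 13.1]
wrist_force: [0.1, 0.0, -0.4]
opening: 0.0004
grasp_force: 0.0
```

Emit:
move_arm(offset=[[2.3,-3.7,0],[2.3,-3.7,0],[2.3,-3.7,0],[2.3,-3.7,0],[2.4,-3.7,0]], twist=[[0,0,0],[0,0,0],[0,0,0],[0,0,0],[0,0,0]], grip=[0,0,0,0,0])

```text
time: 9.2
ee_pos: [0.5776, 0.1131, 0.2031]
tcp_rot: [-180.0, -0.1, 13.1]
wrist_force: [0.5, -1.3, 0.4]
opening: -0.0003
grasp_force: 0.0
```

Emit:
move_arm(offset=[[0,0,0],[0,0,0],[0,0,0],[0,0,0],[0,0,0]], twist=[[0,0,0.143],[0,0,0.143],[0,0,0.143],[0,0,0.143],[0,0,0.143]], grip=[0,0,0,0,0])

```text
time: 9.7
ee_pos: [0.5707, -0.0735, 0.2029]
tcp_rot: [-172.3, 2.3, -10.8]
wrist_force: [0.7, 0.3, 0.2]
opening: -0.0
grasp_force: 0.0
```

Emit:
move_arm(offset=[[0,0,0],[0,0,0],[0,0,0],[0,0,0],[0,0,0]], twist=[[0,0,0.143],[0,0,0.143],[0,0,0.143],[0,0,0.143],[0,0,0.143]], grip=[0,0,0,0,0])

```text
time: 10.2
ee_pos: [0.4921, -0.2483, 0.2027]
tcp_rot: [-166.3, 9.6, -33.2]
wrist_force: [0.5, 0.1, -0.3]
opening: 0.0001
grasp_force: 0.0
```

Emit:
move_arm(offset=[[0,0,0],[0,0,0]], twist=[[0,0,0.141],[0,0,0]], grip=[0,0])

```text
time: 10.4
ee_pos: [0.4676, -0.2804, 0.2021]
tcp_rot: [-165.6, 11.6, -37.8]
wrist_force: [0.3, 0.2, -0.3]
opening: -0.0002
grasp_force: 0.0
```

```bash
python3 look.py e
```

```text
10.4 [ 0.4676 -0.2804  0.2021] [-165.5878   11.5638  -37.7829] [ 0.3034  0.2256 -0.3448]
wrist side_face 0.64 [160.9 203.6] [ 0.5408 -0.0857  0.006 ] [ 0.5391 -0.1076  0.03  ]
wrist side_face 0.23 [ 46.1 260.6] [0.5934 0.1656 0.006 ] [0.5793 0.0656 0.0629]
wrist side_tab 0.95 [142.2 226. ] [ 0.5331 -0.0883  0.054 ] [ 0.5334 -0.0839  0.0499]
wrist end_face 0.63 [ 76.1 234.9] [0.5872 0.0697 0.006 ] [0.5866 0.0658 0.0087]
wrist end_tab 0.45 [ 47.1 256.3] [0.5841 0.0726 0.054 ] [0.5832 0.0662 0.0577]
top side_face 0.59 [318.7 253. ] [ 0.5468 -0.0844  0.006 ] [ 0.5416 -0.0789  0.0679]
top side_tab 0.64 [321.6 254.3] [ 0.5401 -0.0862  0.054 ] [ 0.5393 -0.0852  0.0651]
top side_tab 0.54 [319.9 252.5] [ 0.5439 -0.0826  0.054 ] [ 0.5461 -0.085   0.0281]
top end_tab 0.6 [244.4 231.2] [0.5868 0.0771 0.054 ] [0.585  0.0761 0.0681]
```

View pics/ewrist.png

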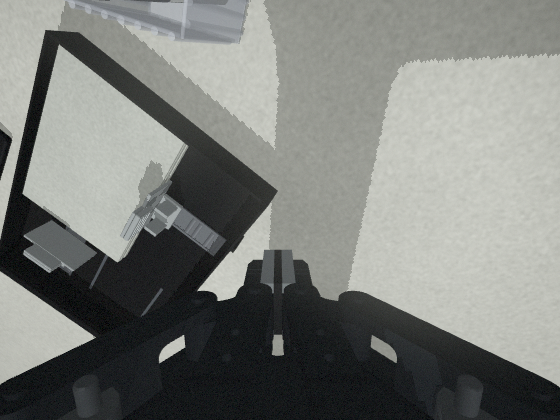

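The pose went astray: the TCP is at (0.468,-0.280) and tilted, so the turn wasn't reachable as I assumed. Nothing was touched, and the side guide is still up against the stack. I'll check the joints.

```bash
python3 - <<'E'
from h import *
np.set_printoptions(precision=2,suppress=True)
o=bot.get_obs();print(o['q'],o['ee_pos'],o['tcp_rot'])
Rt=RT(o['tcp_rot'])
for yaw in (13.1,-76.9,103.1):
    print(yaw,R.from_matrix(Rt.T@RT([180,0,yaw])).as_rotvec(), Rt.T@(np.array([.552,.05,.22])-o['ee_pos'])*100)
E
```

```text
[-37.34  13.91  12.86 100.41  14.41 179.94] [ 0.47 -0.28  0.2 ] [-165.58   11.45  -37.28]
13.1 [-0.32  0.08 -0.9 ] [-13.29 -29.71   8.65]
-76.9 [-0.17  0.28  0.66] [-13.29 -29.71   8.65]
103.1 [-0.36 -0.22 -2.45] [-13.29 -29.71   8.65]
```

Cause: joint 6 is at its 180° limit, since yaw ≈ q1 − q6 + 180. I'll turn the other way to yaw 103.1° and push with the tool's −x side.

Emit:
move_arm(offset=[[0,0,0],[0,0,0],[0,0,0],[0,0,0],[0,0,0]], twist=[[-0.021,-0.013,-0.144],[-0.021,-0.013,-0.144],[-0.021,-0.013,-0.144],[-0.021,-0.013,-0.144],[-0.021,-0.013,-0.144]], grip=[0,0,0,0,0])

```text
time: 11.4
ee_pos: [0.4697, -0.2765, 0.2031]
tcp_rot: [-165.9, 4.6, 4.3]
wrist_force: [0.4, -0.5, 0.5]
opening: -0.0002
grasp_force: 0.0
```

Emit:
move_arm(offset=[[0,0,0],[0,0,0],[0,0,0],[0,0,0],[0,0,0]], twist=[[-0.021,-0.013,-0.144],[-0.021,-0.013,-0.144],[-0.021,-0.013,-0.144],[-0.021,-0.013,-0.144],[-0.021,-0.013,-0.144]], grip=[0,0,0,0,0])

```text
time: 11.9
ee_pos: [0.4697, -0.2765, 0.2031]
tcp_rot: [-170.6, -0.4, 45.4]
wrist_force: [-0.1, -0.2, 0.4]
opening: -0.0001
grasp_force: 0.0
```

Emit:
move_arm(offset=[[0,0,0],[0,0,0],[0,0,0],[0,0,0],[0,0,0]], twist=[[-0.021,-0.013,-0.144],[-0.021,-0.013,-0.144],[-0.021,-0.013,-0.144],[-0.021,-0.013,-0.144],[-0.021,-0.013,-0.144]], grip=[0,0,0,0,0])

```text
time: 12.4
ee_pos: [0.4697, -0.2764, 0.2032]
tcp_rot: [-177.5, -1.0, 86.8]
wrist_force: [-0.6, 0.3, 0.3]
opening: 0.0002
grasp_force: 0.0
```

Emit:
move_arm(offset=[[0,0,0],[0,0,0],[0,0,0]], twist=[[-0.021,-0.013,-0.144],[-0.021,-0.013,-0.144],[0,0,0]], grip=[0,0,0])

```text
time: 12.7
ee_pos: [0.4693, -0.2763, 0.2036]
tcp_rot: [180.0, 0.1, 103.1]
wrist_force: [0.0, -0.1, -0.7]
opening: -0.0002
grasp_force: 0.0
```

```bash
cat > rel.py <<'E'
from h import *
import sys
np.set_printoptions(precision=3,suppress=True)
o=bot.get_obs();print(o['time'],o['q'],o['ee_pos'],o['tcp_rot'])
Rt=RT(o['tcp_rot'])
tgt=np.array([float(a) for a in sys.argv[1:4]])
print(R.from_matrix(Rt.T@RT([180,0,103.1])).as_rotvec(), Rt.T@(tgt-o['ee_pos'])*100)
E
python3 rel.py .576 .1125 .203
```

```text
12.7 [-30.46    3.4     2.898  89.407  -0.058  46.398] [ 0.469 -0.276  0.204] [179.975   0.104 103.142]
[0.    0.002 0.001] [35.44  19.227  0.005]
```

Emit:
move_arm(offset=[[4,2.1,0],[4,2.1,0],[4,2.1,0],[4,2.1,0],[4,2.1,0]], twist=[[0,0,0],[0,0,0],[0,0,0],[0,0,0],[0,0,0]], grip=[0,0,0,0,0])

```text
time: 13.2
ee_pos: [0.5271, -0.0564, 0.203]
tcp_rot: [-180.0, 0.1, 102.7]
wrist_force: [0.2, 0.4, 0.1]
opening: 0.0001
grasp_force: 0.0
```

Emit:
move_arm(offset=[[4,2.1,0],[4,2.1,0],[4,2.1,0],[3.4,2.4,0],[0,0,0]], twist=[[0,0,0],[0,0,0],[0,0,0],[0,0,0],[0,0,0]], grip=[0,0,0,0,0])

```text
time: 13.7
ee_pos: [0.5778, 0.1157, 0.2016]
tcp_rot: [-179.9, 0.0, 103.0]
wrist_force: [-0.2, -0.1, -0.4]
opening: 0.0001
grasp_force: 0.0
```

```bash
python3 look.py f|grep -E 'wrist|end|^[0-9]'; python3 rel.py .576 .1125 .07
```

```text
13.7 [0.5778 0.1157 0.2016] [-179.9081    0.013   102.9744] [-0.1833 -0.0757 -0.4235]
wrist end_face 0.63 [277.8 238.4] [0.5894 0.0675 0.006 ] [0.5885 0.0712 0.0167]
wrist end_tab 0.62 [275.7 243.9] [0.5848 0.0787 0.054 ] [0.5848 0.0783 0.0532]
top end_face 0.67 [250.3 233.7] [0.5876 0.0672 0.006 ] [0.5871 0.0669 0.0102]
top end_tab 0.56 [242.4 234.4] [0.58   0.0811 0.054 ] [0.5848 0.084  0.0137]
top end_tab 0.54 [238.8 171.6] [0.716  0.0921 0.054 ] [0.7166 0.0923 0.0516]
14.2 [10.874  9.411  9.379 89.974 -0.063 87.979] [0.577 0.111 0.203] [-179.992    0.063  102.895]
[-0.     0.001 -0.004] [ 0.227 -0.05  13.295]
```

View pics/ftop.png

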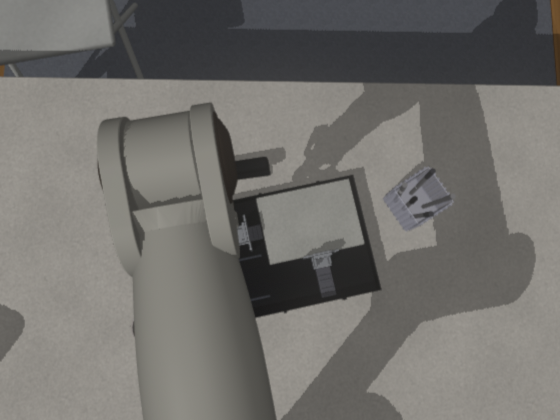

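The top view shows the side guide at the stack's edge near (320,262), with the end guide clear ahead at (244,232). The wrist fix on the end tab is 33 mm ahead along tool −x and laterally centred. I'll go down and push.

Emit:
move_arm(offset=[[0,0,4.5],[0,0,4.5],[0,0,4.3],[0,0,0],[0,0,0]], twist=[[0,0,0],[0,0,0],[0,0,0],[0,0,0],[0,0,0]], grip=[0,0,0,0,0])

```text
time: 14.7
ee_pos: [0.5768, 0.1109, 0.0705]
tcp_rot: [-179.9, 0.1, 103.0]
wrist_force: [0.8, 0.4, 0.4]
opening: -0.0
grasp_force: 0.0
```

Emit:
move_arm(offset=[[-0.5,0,0],[-0.5,0,0],[-0.5,0,0],[-0.4,0,0],[-0.3,0,0]], twist=[[0,0,0],[0,0,0],[0,0,0],[0,0,0],[0,0,0]], grip=[0,0,0,0,0])

```text
time: 15.2
ee_pos: [0.5822, 0.0892, 0.0701]
tcp_rot: [180.0, 0.1, 103.0]
wrist_force: [-0.1, 1.1, 0.5]
opening: 0.0002
grasp_force: 0.6
```

Emit:
move_arm(offset=[[-0.4,0,0],[-0.4,0,0],[-0.4,0,0],[-0.3,0,0],[-0.3,0,0]], twist=[[0,0,0],[0,0,0],[0,0,0],[0,0,0],[0,0,0]], grip=[0,0,0,0,0])

```text
time: 15.7
ee_pos: [0.586, 0.0719, 0.0697]
tcp_rot: [-180.0, 0.1, 103.0]
wrist_force: [0.3, 1.4, -0.2]
opening: 0.0004
grasp_force: 0.6
```

```bash
python3 look.py g|grep -E 'wrist|end|^[0-9]'
```

```text
15.7 [0.586  0.0719 0.0697] [-179.9684    0.0558  102.9811] [ 0.2713  1.3714 -0.1767]
```

View pics/gtop.png

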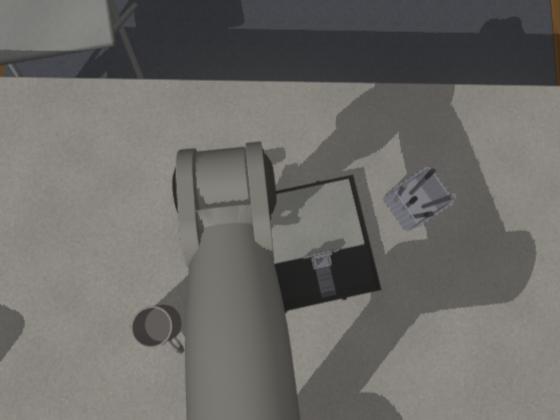

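The arm hides the end guide from above, so I'll go by force. It slides at about 1 N, with roughly 16 mm to go.

Emit:
move_arm(offset=[[-0.3,0,0],[-0.3,0,0]], twist=[[0,0,0],[0,0,0]], grip=[0,0])

```text
time: 16.4
ee_pos: [0.5873, 0.0663, 0.0697]
tcp_rot: [-180.0, 0.0, 103.0]
wrist_force: [-0.3, 1.0, -0.3]
opening: -0.0002
grasp_force: 0.6
```

Emit:
move_arm(offset=[[-0.2,0,0],[-0.2,0,0]], twist=[[0,0,0],[0,0,0]], grip=[0,0])

```text
time: 16.6
ee_pos: [0.5879, 0.0636, 0.0698]
tcp_rot: [-180.0, -0.1, 103.0]
wrist_force: [-3.5, 12.0, 1.2]
opening: 0.0
grasp_force: 6.6
```

Emit:
move_arm(offset=[[-0.2,0,0],[0,0,0]], twist=[[0,0,0],[0,0,0]], grip=[0,0])

```text
time: 16.8
ee_pos: [0.5887, 0.0604, 0.0697]
tcp_rot: [-180.0, 0.1, 103.0]
wrist_force: [0.6, -0.6, 0.5]
opening: 0.0
grasp_force: 0.0
```

Emit:
move_arm(offset=[[-0.1,0,0],[0,0,0]], twist=[[0,0,0],[0,0,0]], grip=[0,0])

```text
time: 17.0
ee_pos: [0.5889, 0.0593, 0.0697]
tcp_rot: [-180.0, 0.1, 103.0]
wrist_force: [-0.7, 1.0, 0.9]
opening: 0.0
grasp_force: 0.6
```

Emit:
move_arm(offset=[[-0.1,0,0],[0,0,0]], twist=[[0,0,0],[0,0,0]], grip=[0,0])

```text
time: 17.2
ee_pos: [0.5891, 0.0583, 0.0697]
tcp_rot: [-180.0, 0.1, 103.0]
wrist_force: [0.8, 0.1, -0.6]
opening: -0.0
grasp_force: 0.5
```

Emit:
move_arm(offset=[[-0.1,0,0],[0,0,0]], twist=[[0,0,0],[0,0,0]], grip=[0,0])

```text
time: 17.4
ee_pos: [0.5893, 0.0576, 0.0697]
tcp_rot: [-180.0, 0.0, 103.0]
wrist_force: [-1.4, 3.4, -0.1]
opening: 0.0
grasp_force: 1.6
```

Emit:
move_arm(offset=[[-0.1,0,0],[0,0,0]], twist=[[0,0,0],[0,0,0]], grip=[0,0])

```text
time: 17.6
ee_pos: [0.5896, 0.0566, 0.0697]
tcp_rot: [-180.0, 0.1, 103.0]
wrist_force: [-0.5, 3.3, 0.1]
opening: -0.0001
grasp_force: 1.8
```

Emit:
move_arm(offset=[[-0.1,0,0],[0,0,0]], twist=[[0,0,0],[0,0,0]], grip=[0,0])

```text
time: 17.8
ee_pos: [0.5898, 0.0557, 0.0697]
tcp_rot: [-180.0, 0.0, 103.0]
wrist_force: [-1.1, 4.7, -0.1]
opening: 0.0002
grasp_force: 2.4
```

The force is rising again about 8 mm past the ridge peak, as it did on the side guide. I'll back off, lift, and check from above.

Emit:
move_arm(offset=[[2,0,0],[0,0,-4.8],[0,0,-4.8],[0,0,-4.8],[0,0,-4.8]], twist=[[0,0,0],[0,0,0],[0,0,0],[0,0,0],[0,0,0]], grip=[0,0,0,0,0])

```text
time: 18.3
ee_pos: [0.5851, 0.0746, 0.2638]
tcp_rot: [-180.0, 0.1, 103.0]
wrist_force: [2.3, 0.7, 0.1]
opening: -0.0004
grasp_force: 0.0
```

Emit:
move_arm(offset=[[-4.5,-1.5,0],[-4.5,-1.5,0],[-4.5,-1.5,0],[-4.5,-1.5,0],[-4.5,-1.5,0]], twist=[[0,0,0],[0,0,0],[0,0,0],[0,0,0],[0,0,0]], grip=[0,0,0,0,0])

```text
time: 18.8
ee_pos: [0.5621, -0.1633, 0.2622]
tcp_rot: [-180.0, 0.1, 103.0]
wrist_force: [1.1, 0.1, 0.9]
opening: -0.0002
grasp_force: 0.0
```

Emit:
move_arm(offset=[[-3,-1,0],[0,0,0],[0,0,0]], twist=[[0,0,0],[0,0,0],[0,0,0]], grip=[0,0,0])

```text
time: 19.1
ee_pos: [0.5595, -0.1934, 0.2619]
tcp_rot: [-179.9, 0.1, 102.9]
wrist_force: [-0.4, -0.1, -0.0]
opening: -0.0
grasp_force: 0.0
```

```bash
python3 look.py k
```

```text
19.1 [ 0.5595 -0.1934  0.2619] [-179.9349    0.0911  102.8552] [-0.3986 -0.1328 -0.0224]
wrist side_tab 0.78 [282.1  83.1] [ 0.5401 -0.0876  0.054 ] [ 0.5403 -0.0892  0.0661]
top side_face 0.67 [411.2 201.7] [ 0.6648 -0.2918  0.006 ] [ 0.5706 -0.1542  0.4863]
top side_face 0.51 [321.  254.1] [ 0.5445 -0.0894  0.006 ] [ 0.5396 -0.0838  0.0659]
top side_tab 0.51 [321.5 254.5] [ 0.5397 -0.086   0.054 ] [ 0.5388 -0.0849  0.0655]
top end_face 0.6 [264.8 232. ] [0.5918 0.0351 0.006 ] [0.5893 0.0346 0.026 ]
top end_face 0.46 [318.3 254.5] [ 0.5435 -0.0835  0.006 ] [ 0.5385 -0.0781  0.0677]
top end_tab 0.53 [258.  230.2] [0.5894 0.0484 0.054 ] [0.594  0.0498 0.0183]
```

View pics/kwrist.png

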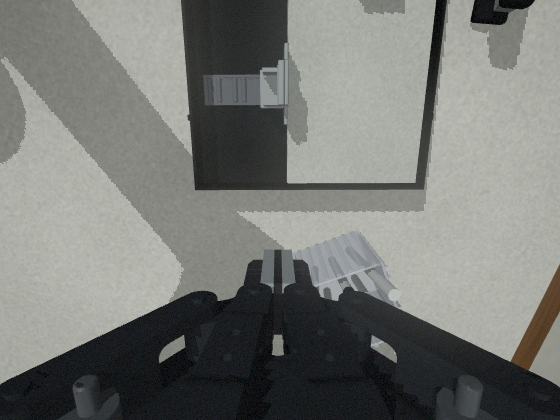

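The wrist view shows the stack flush in its corner: its right and bottom edges lie along the walls at about (418,183), with its left edge straight at column 287. The side plate at column 288 is right at the paper. I'll check both guides numerically.

```bash
python3 - <<'E'
from h import *
np.set_printoptions(precision=1,suppress=True)
p=cam('wrist')
a=13.05;ex=np.array([np.cos(np.radians(a)),np.sin(np.radians(a))]);ey=np.array([-ex[1],ex[0]])
w=atz(p,(431,83),.038)[:2]; print('face-wall mm (exp 151): z48',(w-atz(p,(288,83),.048)[:2])@ex*1e3,' z66',(w-atz(p,(288,83),.066)[:2])@ex*1e3)
print('stack width seen',(atz(p,(418,170),.026)-atz(p,(287.5,170),.026))[:2]@ex*1e3)
p=cam('top');v,u=np.mgrid[:420,:560];g=p['color'].max(2)
D=np.stack([(u-p['cx'])/p['f'],(v-p['cy'])/p['f'],np.ones(u.shape)],-1)@p['T'][:3,:3].T
P=p['T'][:3,3]+D*p['depth'][...,None]
roi=(u>195)&(u<375)&(v>190)&(v<320)
for lo,hi,n in((.018,.034,'stack'),(.055,.08,'guide')):
    m=((P[...,2]>lo)&(P[...,2]<hi)&roi&(g>40)).astype(np.uint8)
    N,l,s,c=cv2.connectedComponentsWithStats(m)
    for i in range(1,N):
        if s[i,4]<25: continue
        q=P[l==i][:,:2]*1e3
        print(n,s[i],q.mean(0),'x',np.percentile(q@ex,[1,50,99]),'y',np.percentile(q@ey,[1,50,99]),cv2.minAreaRect(q.astype(np.float32))[2])
E
```

```text
face-wall mm (exp 151): z48 147.84217903586025  z66 148.42421922186668
stack width seen 149.48436197207923
stack [ 257  191  111   73 6129] [611.2 -64.5] x [512.7 580.1 657.6] y [-310.8 -198.2 -101.5] 12.714143753051758
guide [258 219   8  20  97] [591.6  40.9] x [566.8 585.7 605.3] y [-98.9 -93.7 -88.5] 13.520272254943848
guide [312 251  20   8 102] [538.6 -85.7] x [500.1 505.4 510.5] y [-224.8 -204.9 -185.7] 13.501774787902832
```

```bash
python3 - <<'E'
from h import *
np.set_printoptions(precision=3,suppress=True,linewidth=200)
p=cam('wrist');g=p['color'].max(2)
for r in (60,83,110,150): print(r,'L',g[r,274:298],'R',g[r,408:442])
ex=np.array([.974,.226])
v,u=np.mgrid[:420,:560]
D=np.stack([(u-p['cx'])/p['f'],(v-p['cy'])/p['f'],np.ones(u.shape)],-1)@p['T'][:3,:3].T
P=p['T'][:3,3]+D*p['depth'][...,None]
for r in (60,110,150): print(r,'z',P[r,274:298,2]*1e3,'\n x',P[r,274:298,:2]@ex*1e3,'\n Rz',P[r,408:442,2]*1e3)
c=np.array([552,-13])@ex; print('tray c x',c,'cam',p['T'][:3,3])
E
```

```text
60 L [ 54  55  55  56  55  62  58  58  62  92 154 153 150 108 125 126 132 132 171 168 169 170 168 168] R [170 170 168 167 169 172 173 169 170 169 167 165 167 171 168 164 170 173 171 171 140  28  29  27  33  24  25  25  34  34  39 130 129 176]
83 L [119 120 119 128 149 155 156 151 147 118 149 158 152 127 118 133 131 132 130 133 131 132 138 135] R [169 177 174 172 172 169 168 169 173 171 170 165 167 168 166 167 168 165  66  40  40  34  40  37  39  39  46  44 113 140 142 181 183 185]
110 L [ 52  51  53  50  54  47  55  57  58  83 116 115 111 113 131 127 128 126 131 132 131 130 132 133] R [173 172 172 170 167 172 174 171 169 171 173 171 171 172 171  55  49  50  56  50  46  48  53  54  75 140 140 181 178 178 178 178 181 185]
150 L [ 47  54  51  53  57  58  57  57  57  57  57  63 136 174 174 172 173 173 167 170 171 171 171 170] R [174 174 172 172 175 176 171 174 176 174  84  66  67  66  62  67  66  67  69  82 137 141 141 140 184 182 181 184 186 186 184 180 177 179]
60 z [ 7.025  7.249  5.906  8.285  9.084  7.873  7.779  7.961  8.397 34.41  50.159 50.725 52.093 52.305 27.358 27.019 27.971 2
[... 1075 characters left out ...]
5  0.208  1.636  2.026  2.422  1.15 ]
150 z [ 5.463  6.934  7.722  8.439  7.422  6.444  6.566  7.248  8.322  7.141  7.337  8.338 16.127 27.005 26.177 27.149 27.855 27.69  29.038 26.584 26.433 27.668 26.396 28.348] 
 x [498.084 499.285 500.473 501.657 502.84  504.03  505.216 506.395 507.563 508.766 509.947 511.107 512.073 512.894 514.045 515.134 516.228 517.355 518.413 519.651 520.783 521.839 523.035 524.038] 
 Rz [27.164 27.074 27.33  27.26  27.322 27.62  27.737 27.41  29.525 27.41  23.218 27.093 29.334 33.445 33.366 35.072 39.153 40.753 38.539 38.901  2.952  2.863  2.5    1.574  1.208  2.317  2.378  3.134
  1.563  2.297  3.558  1.135  0.908  1.994]
tray c x 534.71 cam [ 0.545 -0.129  0.384]
```

The side face is about 150 mm from the +x wall (151 expected), and the end face about 213 mm from the −y wall (213 expected). Both match the A5 notches, and the stack is square with less than 3 mm of play. I'm handing in.

```bash
python3 -c "
from workcell import bot
print(bot.job_done())"
```

```text
the job is handed in; nothing more can be done
None
```

I pushed both guides in to their A5 notches (side first, then end), leaving the stack square in its corner within about 3 mm of play, and handed the job in at about 19 s; a wrist turn on the way hit a joint limit and swung the arm off course, but nothing was touched.

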